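# Pointing check before the crucible lesson

### The job

Do the pointing check of what is set out for the lesson on the front half of the bench, in order of use: point down with the fingertips about 2 cm above the middle of the lid of the smaller of the two white jars set out there and stay there for two seconds, then do the same over the middle of the crucible, then over the middle of the stopwatch, and finish there, still pointing at the stopwatch. Lift the hand well clear while going from one to the next, do not bring it down over the larger jar or the roll of tape, and touch and move nothing.

Things in the scene. Friction and masses are not known exactly. Their poses are not given: they have to be found in the camera images.
- small_jar_top (a point): Centre of the lid's top of the smaller of two white plastic screw-lid jars: 44 mm in diameter, 59 mm tall, standing upright and loose on the bench. First thing to point at. z axis up.
- crucible_top (a point): Centre of the open mouth, level with the rim, of the white porcelain crucible: a small empty cup that narrows downward, 44 mm across the rim, 32 mm tall, standing loose on the bench. Second thing to point at. z axis up.
- stopwatch_top (a point): Centre of the top of the stopwatch: a flat black rounded disc with a grey display, 73 x 62 mm, 18 mm thick, lying loose on the bench face up. Third and last thing to point at. z axis up.
- large_jar_top (a point): Centre of the lid's top of the larger of the two white screw-lid jars: 54 mm in diameter, 71 mm tall, loose. Not to be pointed at.
- tape_roll_top (a point): Centre of the hole, level with the upper side, of a roll of beige masking tape lying flat, 68 mm in diameter, 24 mm thick, loose. Not to be pointed at. The two jars, the crucible, the stopwatch and the tape change places from run to run; all stand on the bench (z = 0), their centres at least 90 mm apart, on the front half of the bench straight ahead of the robot. Like jars and another stopwatch far off at the back left belong to the room and play no part.
- dropper_amber_top (a point): Top of the rubber bulb of a dropper bottle, 36 mm in diameter, 97 mm tall, standing loose at the right of the work. A bystander.
- beaker_top (a point): Centre of the rim of a glass beaker, 52 x 57 mm, 70 mm tall, standing loose at the right of the work. A bystander.

How it is judged (in metres and radians):
On the way, in this order (a step that is already met when the one before it is completed fails the run):
1. the fingertips point at the middle of the smaller jar's lid from just above and dwell there 1.5 s (horizontal distance between the grasp point and small_jar_top below 0.02 m and z of the grasp point in the frame of small_jar_top between 0.015 and 0.07 m), for 1.5 s.
2. the fingertips point at the crucible's mouth from just above and dwell there 1.5 s (horizontal distance between the grasp point and crucible_top below 0.02 m and z of the grasp point in the frame of crucible_top between 0.015 and 0.07 m), for 1.5 s.
3. the fingertips point at the middle of the stopwatch from just above and dwell there 1.5 s (horizontal distance between the grasp point and stopwatch_top below 0.02 m and z of the grasp point in the frame of stopwatch_top between 0.015 and 0.07 m), for 1.5 s.
At the end, for the whole second after the job is handed in: The hand still points at the stopwatch: the grasp point is within 20 mm sideways of its centre and 15 to 70 mm above its top (the fingertips just above it, at most about 50 mm), and every jar, the crucible, stopwatch, tape, dropper bottle and beaker is within 8 mm of where it stood (all of step 3 and distance of each of small_jar_top, large_jar_top, crucible_top, stopwatch_top, tape_roll_top, dropper_amber_top, beaker_top from where it was at the start of the episode below 0.008 m); the robot touches nothing.
It fails at once if the robot touches something (contact force between any of the fingers, the arm and anything else above 0.5 N).
It fails at once if the hand is brought down over the larger jar or the tape roll, as if pointing at it ((horizontal distance between the grasp point and large_jar_top below 0.02 m and z of the grasp point in the frame of large_jar_top between 0.015 and 0.07 m) or (horizontal distance between the grasp point and tape_roll_top below 0.02 m and z of the grasp point in the frame of tape_roll_top between 0.015 and 0.07 m)).
It fails at once if something on the bench is moved or lifted (distance of any of small_jar_top, large_jar_top, crucible_top, stopwatch_top, tape_roll_top, dropper_amber_top, beaker_top from where it was at the start of the episode above 0.008 m).
It also fails if it takes over 72 s, if anything falls off the work surface, if the arm or the gripper's body presses on something with over 40 N, if the wrist force passes 120 N, or if a joint passes its speed limit or range.

### The arm

A 6-joint arm with a two-finger parallel gripper is mounted at the origin on a cart in front of the work surface, level with it; the furniture and walls round the work are solid. World frame = base frame: x ahead of the robot, y to its left, z up, the work surface at z = 0. Lengths are in m, angles in degrees, forces in N, time in s.
With the tool pointing down it reaches from about 0.4 to 0.825 m from the base axis. Payload 7 kg.
Tool frame: the origin (TCP) lies at the very end of the fingers, on their centre line; the grasp point (between the pads) lies 19 mm behind it (ctrl.tcp_to_grasp is the distance from the TCP to the grasp point, in m); z points along the fingers, y is the direction in which the jaws open and shut (so a half turn about z gives the same grasp; the last joint's range is limited). The gripper opens to 88 mm and grips with 3 to 60 N. Pads are 19 mm wide; open, the fingers measure 130 mm over their backs; the gripper's body (78 mm by 193 mm) begins 47 mm behind the grasp point.
Start: joints at [84.231, 20.546, 0.682, 0, -70.136, -16.507], TCP at [0.256, 0.625, 0.227] pointing down, gripper open.
Joint ranges: [-176.03, 176.03], [-82.01, 121.73], [-58.28, 71.71], [-173.87, 95.51], [-174.79, -0.11], [-173.66, 173.66]. Speed limits (degrees/s): [136.94, 136.94, 172.46, 180, 180, 180].

### API

Orientations are given as [roll, pitch, yaw] about the fixed x, y, z axes, in that order (R = Rz(yaw) Ry(pitch) Rx(roll)).
In Python, from plant import ctrl gives the robot as it stands.
- The arm moves only by the tool jog_arm, never from a script. Its argument "commands" is a list of rows, each an object of numbers: "x", "y", "z": the shift along the tool's x, y, z in cm; "roll": the turn about the tool's z in rad. In form: [{"x": .., "y": .., "z": .., "roll": ..}, ...]. A call has 1 to 12 rows; each row shifts and turns the commanded pose from where the row before left it, along the tool's axes as they then stand; what a row does not reach is not made up. A row lasts 1/10 s, in which the tool goes at most 50 mm and 8.59 degrees, less where a joint would pass 70% of its speed; a pose out of reach is approached as far as the arm can. A call is refused whole if a number of a shift passes 5 or a number of a turn 0.15, either way. A call with a gripper value outside its range is refused whole. "gripper" is the finger opening in cm, from 0 to 8.76, set as the call begins (left out, the last holds). The fingers move at their own pace and stop on an object; the grip force is fixed at half the most. Time passes only in rows, so rows that do not move let the fingers close. It gives the time, the measured TCP pose, the force and the opening at its end, in the units of the state.
- ctrl.get_obs(): the state, without advancing time (a new reading comes with each control period).
- ctrl.snapshot(name): name is "side" or "top" or "wrist"; returns a dict with "image" (420x560x3 uint8, red, green, blue), "mtx" (3x3 intrinsics, pixels), "position" and "orientation" of the camera in the world; the wrist camera has in their place "hand_eye" (4x4, takes a point from camera to tool coordinates, whose origin is the TCP and whose axes are the flange's). Camera axes: x right, y up, looking along -z (the intrinsics and any distortion apply to the point x, -y, -z); pixel columns grow to the right and rows downward; lengths in m; the calibration is good to about 2 mm. A picture is of the moment at which its call begins: read the wrist's pose just before it. There is no depth.
- ctrl.close_job(): hands the job in, once; it reports no verdict.
Trained networks look in the newest picture that a camera, given by its name, has taken for a name from the list of things; names that differ only in an ending like _2 or _b are one class to them, and where a whole thing is asked for, a point or a joint stands for the part that bears it (a point fixed in the world has none). Each returns a list of dicts, best first, with "confidence" (0 to 1); they miss things now and then, are a little off and sometimes report something else, mostly with a low value. They report only what shows in the picture. A call takes as long as a camera call.
- ctrl.search_frame(camera, query): "position" ([column, row] as shares, 0 to 1, of the picture: columns of its width, rows of its height, amid what is visible of it).
- ctrl.regions_of(camera, query): "mask" (420x560 bool, what is visible of it) and "position" ([column, row] as shares, 0 to 1, of the picture: columns of its width, rows of its height, amid what is visible of it).
The state is a dict: "clock": time; "joint_pos": joint angles; "qvel": joint speeds; "tau": joint torques, N m; "tool_pos": TCP position; "orientation": TCP orientation; "force": force on the tool from outside, world axes, zero at the start; "moment": the same for the moment, N m; "opening": finger opening in m.
Only numpy, scipy, OpenCV 4.12 (cv2) and the standard library are available. Lean on these libraries where they do the work, as an engineer would, in place of code of your own. Each camera call takes 0.05 s, during which the arm holds its last target.

## Working session

There is one attempt and no reset: what is moved stays moved. The work goes in short steps, Python scripts to look and compute and a tool call to move; the robot and the scene stay as the last step left them, time stands still between calls to the robot, and variables do not carry over. Pictures are saved under pics/ and viewed, and the job is handed in when it is done.

Besides the shell and the picture viewer there is one more tool, called after "Call:" as name(argument=value, ...) on one line, values as JSON. jog_arm: Moves the arm, as the interface text tells. Its arguments: {"type":"object","properties":{"commands":{"type":"array"},"gripper":{"type":"number"}},"required":["commands"]}

```bash
mkdir -p pics; ls; python3 - <<'E'
from plant import ctrl
import cv2,pickle
o=ctrl.get_obs();print(o)
d={}
for n in("side","top"):
    s=ctrl.snapshot(n);d[n]=s
    cv2.imwrite(f"pics/{n}0.png",s["image"][:,:,::-1])
    print(n,s["mtx"],s["position"],s["orientation"],[k for k in s])
    for q in("small_jar_top","large_jar_top","crucible_top","stopwatch_top","tape_roll_top"):
        print(q,[(r["position"],round(r["confidence"],2)) for r in ctrl.search_frame(n,q)])
pickle.dump(d,open("d0.pkl","wb"))
print(ctrl.get_obs()["clock"])
E
```

```text
pics
{'clock': 0.0, 'joint_pos': array([ 8.42302812e+01,  2.05898517e+01,  6.32623566e-01, -2.09480371e-02,
       -7.01353198e+01, -1.65073269e+01]), 'qvel': array([-0.02455718,  0.03331197, -0.0044729 ,  0.01483398,  0.01593937,
        0.08539511]), 'tau': array([-2.07930789e-03, -5.82718277e+01,  2.93066365e+01,  6.99753195e+00,
        7.07507323e-03, -1.52584389e-04]), 'tool_pos': array([0.25571139, 0.62414853, 0.22562922]), 'orientation': array([ 1.79905671e+02, -7.41821220e-03, -2.22841737e+01]), 'force': array([-0.81552914, -0.24041229,  0.37913399]), 'moment': array([ 0.04237364,  0.04212867, -0.04335491]), 'opening': 0.0880979821136984}
side [[516.21225219   0.         280.6745446 ]
 [  0.         516.21225219 209.13760261]
 [  0.           0.           1.        ]] [ 0.09329186 -0.73545971  1.14453056] [ 38.61473002  -0.96968186 -28.05819264] ['image', 'mtx', 'position', 'orientation']
small_jar_top [([0.3957, 0.39], 0.55), ([0.4202, 0.4564], 0.51)]
large_jar_top [([0.465, 0.5174], 0.93)]
crucible_top [([0.5191, 0.6017], 0.47)]
stopwatch_top [([0.5916, 0.6876], 0.59)]
tape_roll_top [([0.3902, 0.3919], 0.64)]
top [[482.56158252   0.         288.60033046]
 [  0.         482.56158252 216.75794577]
 [  0.           0.           1.        ]] [ 0.35561268 -0.03201297  1.43971533] [  6.34066986   1.19202268 -91.15737243] ['image', 'mtx', 'position', 'orientation']
small_jar_top [([0.4179, 0.5764], 0.67)]
large_jar_top [([0.48, 0.5483], 0.56)]
crucible_top [([0.5652, 0.5355], 0.63)]
stopwatch_top [([0.6475, 0.505], 0.95)]
tape_roll_top [([0.3146, 0.5574], 0.7)]
0.6
```

View pics/top0.png

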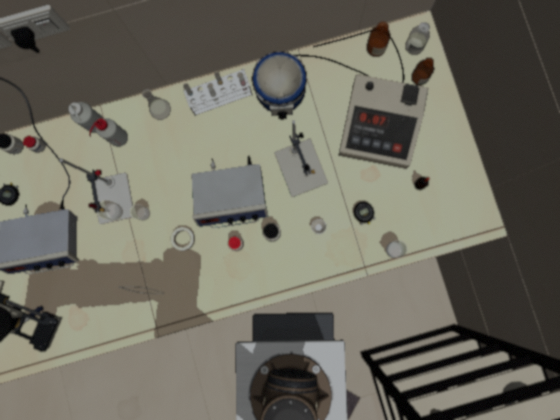

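View pics/side0.png

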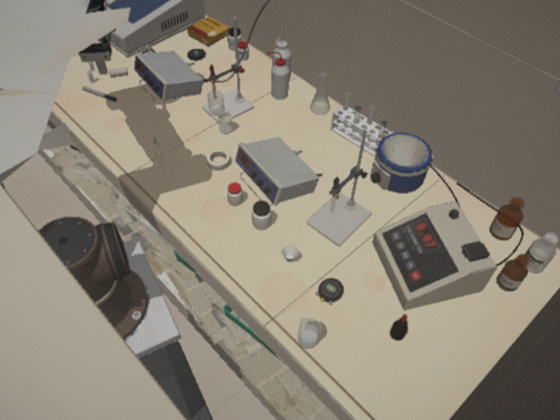

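```bash
cat > h.py <<'E'
import numpy as np, pickle
from scipy.spatial.transform import Rotation as R
d=pickle.load(open("d0.pkl","rb"))
def ray(n,px,z):
    s=d[n];K=s["mtx"];u,v=px
    c=np.array([(u-K[0,2])/K[0,0],-(v-K[1,2])/K[1,1],-1])
    w=R.from_euler("xyz",s["orientation"],degrees=True).apply(c)
    p=np.array(s["position"]);return p+w*(z-p[2])/w[2]
def proj(n,P):
    s=d[n];K=s["mtx"]
    c=R.from_euler("xyz",s["orientation"],degrees=True).inv().apply(np.array(P)-s["position"])
    return K[0,2]+K[0,0]*c[0]/-c[2],K[1,2]-K[1,1]*c[1]/-c[2]
E
python3 - <<'E'
from h import *
for q,t,s,z in [("small",(.4179,.5764),(.4202,.4564),.03),("large",(.48,.5483),(.465,.5174),.036),("cruc",(.5652,.5355),(.5191,.6017),.016),("watch",(.6475,.505),(.5916,.6876),.012),("tape",(.3146,.5574),(.3902,.3919),.02)]:
    print(q,ray("top",(t[0]*560,t[1]*420),z).round(3),ray("side",(s[0]*560,s[1]*420),z).round(3))
E
```

```text
small [0.442 0.156 0.03 ] [0.444 0.156 0.03 ]
large [0.474 0.053 0.036] [0.464 0.037 0.036]
cruc [ 0.488 -0.088  0.016] [ 0.489 -0.09   0.016]
watch [ 0.524 -0.226  0.012] [ 0.528 -0.23   0.012]
tape [0.47  0.329 0.02 ] [0.448 0.284 0.02 ]
```

```bash
python3 - <<'E'
from h import *
import cv2
a=d["top"]["image"][90:290,150:450,::-1];cv2.imwrite("pics/topz.png",cv2.convertScaleAbs(cv2.resize(a,(800,533),interpolation=cv2.INTER_CUBIC),alpha=1.5))
a=d["side"]["image"][130:350,190:430,::-1];cv2.imwrite("pics/sidez.png",cv2.convertScaleAbs(cv2.resize(a,(654,600),interpolation=cv2.INTER_CUBIC),alpha=1.2))
E
```

```text
(no output)
```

View pics/topz.png

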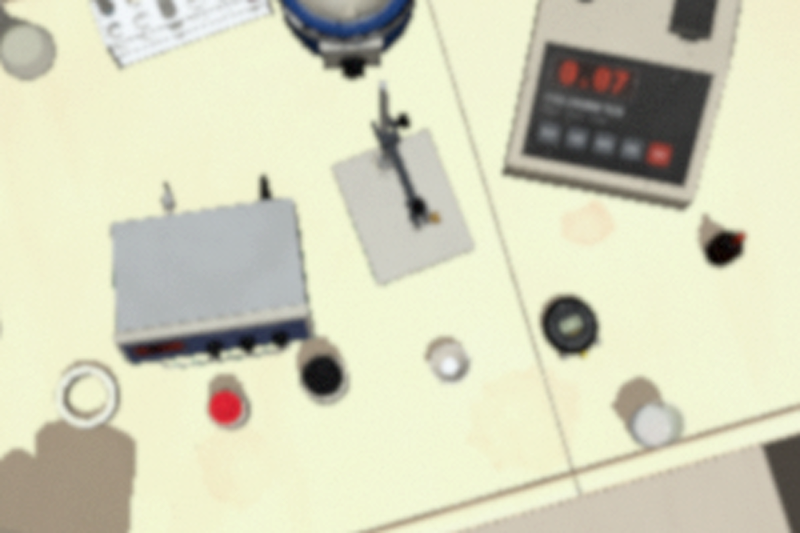

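View pics/sidez.png

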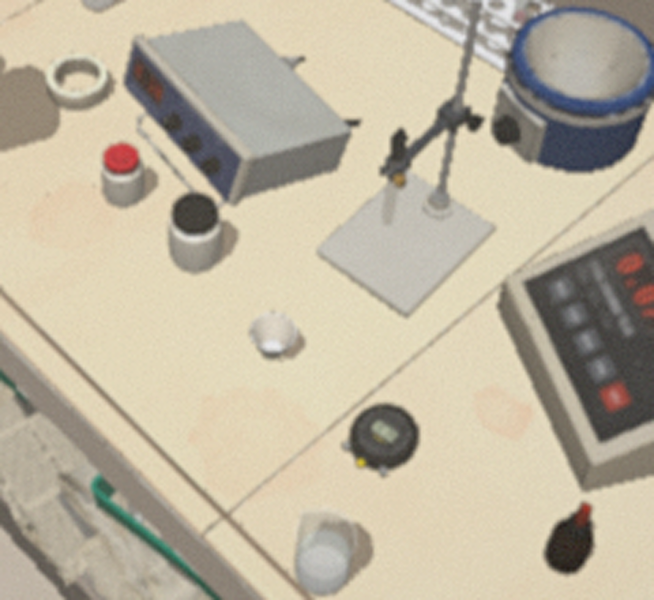

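```bash
python3 - <<'E'
from h import *
from scipy.optimize import least_squares
def tri(a,b):
    r=least_squares(lambda P:np.r_[np.array(proj("top",P))-a,np.array(proj("side",P))-b],[.5,0,.05]);return r.x.round(3),r.fun.round(1)
T=lambda u,v:(u/2.6667+150,v/2.6667+90)
S=lambda u,v:(u/2.725+190,v/2.725+130)
for n,a,b,z in [("red",(226,408),(122,157),.059),("black",(322,376),(195,212),.071),("cruc",(449,360),(275,328),.032),("watch",(570,325),(384,433),.018),("tape",(88,395),(78,80),.024),
 ("supply FR top",(301,320),(243,152),0.1),("supply FL",(118,335),(133,42),.1),("clampend",(418,210),(395,165),.1),("rodtop",(383,85),(476,5),.3),("dropper",(740,238),(585,508),.097),("beaker",(655,425),(330,520),.07),("scale FR",(503,172),(590,455),.05),("base front",(381,284),(407,313),0.01)]:
    print(n,*tri(T(*a),S(*b)),ray("top",T(*a),z).round(3),ray("side",S(*b),z).round(3))
E
```

```text
red [0.439 0.149 0.057] [ 0.2 -0.6 -0.6  0.1] [0.437 0.15  0.059] [0.44  0.147 0.059]
black [0.47  0.045 0.065] [ 0.2 -0.5 -0.5  0.1] [0.469 0.045 0.071] [0.47  0.04  0.071]
cruc [ 0.487 -0.093  0.032] [ 0.1 -0.2 -0.1  0. ] [ 0.486 -0.093  0.032] [ 0.487 -0.093  0.032]
watch [ 0.526 -0.23   0.013] [ 0.2 -0.5 -0.5  0.1] [ 0.524 -0.228  0.018] [ 0.525 -0.232  0.018]
tape [0.458 0.31  0.014] [ 0.1 -0.2 -0.2  0. ] [0.457 0.307 0.024] [0.455 0.3   0.024]
supply FR top [0.529 0.062 0.105] [ 0.6 -1.5 -1.6  0.2] [0.526 0.065 0.1  ] [0.536 0.065 0.1  ]
supply FL [0.512 0.261 0.092] [-0.5  1.3  1.4 -0.1] [0.514 0.258 0.1  ] [0.505 0.254 0.1  ]
clampend [ 0.627 -0.06   0.161] [-0.  0.  0. -0.] [ 0.64  -0.061  0.1  ] [ 0.66  -0.018  0.1  ]
rodtop [ 0.715 -0.028  0.297] [-0.   0.1  0.1 -0. ] [ 0.714 -0.028  0.3  ] [ 0.713 -0.03   0.3  ]
dropper [ 0.606 -0.402  0.092] [ 0.4 -0.8 -0.7  0.1] [ 0.603 -0.399  0.097] [ 0.605 -0.404  0.097]
beaker [ 0.415 -0.308  0.08 ] [ 0.9 -2.2 -1.9  0.2] [ 0.409 -0.307  0.07 ] [ 0.422 -0.305  0.07 ]
scale FR [ 0.821 -0.21  -0.318] [  5.  -10.9 -10.2   1.8] [ 0.691 -0.157  0.05 ] [ 0.663 -0.349  0.05 ]
base front [ 0.642 -0.038 -0.127] [  5.7 -13.8 -13.4   2. ] [ 0.576 -0.02   0.01 ] [ 0.618 -0.124  0.01 ]
```

Call:
jog_arm(commands=[{"roll": -0.1}, {"roll": -0.1}, {"roll": -0.1}, {"roll": -0.09}, {}, {}, {}, {}, {}], gripper=0)

```text
validation failed for argument at $.co...
```

Call:
jog_arm(commands=[{"x": 0, "y": 0, "z": 0, "roll": -0.1}, {"x": 0, "y": 0, "z": 0, "roll": -0.1}, {"x": 0, "y": 0, "z": 0, "roll": -0.1}, {"x": 0, "y": 0, "z": 0, "roll": -0.09}, {"x": 0, "y": 0, "z": 0, "roll": 0}, {"x": 0, "y": 0, "z": 0, "roll": 0}, {"x": 0, "y": 0, "z": 0, "roll": 0}, {"x": 0, "y": 0, "z": 0, "roll": 0}], gripper=0)

```text
clock: 1.4
tool_pos: [0.2559, 0.6246, 0.2266]
orientation: [-180.0, -0.0, -0.0]
force: [0.3, -0.6, -0.6]
opening: 0.0293
```

Call:
jog_arm(commands=[{"x": 0.6, "y": 2, "z": 0, "roll": 0}, {"x": 1.6, "y": 4, "z": 0, "roll": 0}, {"x": 1.6, "y": 4, "z": 0, "roll": 0}, {"x": 1.6, "y": 4, "z": 0, "roll": 0}, {"x": 1.6, "y": 4, "z": 0, "roll": 0}, {"x": 1.6, "y": 4, "z": 0, "roll": 0}, {"x": 1.6, "y": 4, "z": 0, "roll": 0}, {"x": 1.6, "y": 4, "z": 0, "roll": 0}, {"x": 1.6, "y": 4, "z": 0, "roll": 0}, {"x": 1.6, "y": 4, "z": 0, "roll": 0}, {"x": 1.6, "y": 4, "z": 0, "roll": 0}, {"x": 1.6, "y": 3, "z": 0, "roll": 0}])

```text
clock: 2.6
tool_pos: [0.4386, 0.1727, 0.227]
orientation: [-180.0, -0.0, -0.0]
force: [0.4, 0.8, -0.3]
opening: 0.0002
```

Call:
jog_arm(commands=[{"x": 0, "y": 0, "z": 0, "roll": 0}, {"x": 0, "y": 0, "z": 0, "roll": 0}, {"x": 0, "y": 0, "z": 0, "roll": 0}])

```text
clock: 2.9
tool_pos: [0.4383, 0.1753, 0.2266]
orientation: [-180.0, -0.0, 0.1]
force: [0.6, 0.6, 0.7]
opening: 0.0006
```

Take a wrist-camera check of the target while above it.

```bash
python3 - <<'E'
from plant import ctrl
from h import *
import cv2
o=ctrl.get_obs();s=ctrl.snapshot("wrist")
cv2.imwrite("pics/w1.png",s["image"][:,:,::-1])
pickle.dump((o,s),open("w1.pkl","wb"))
H=np.array(s["hand_eye"]);print(H.round(3),[k for k in s])
Rt=R.from_euler("xyz",o["orientation"],degrees=True).as_matrix();p=np.array(o["tool_pos"])
K=s["mtx"]
for n,P in [("red",(.4385,.1485,.059)),("black",(.470,.043,.071)),("cruc",(.487,-.093,.032)),("tape",(.457,.307,.024))]:
    c=np.linalg.inv(H)@np.r_[Rt.T@(np.array(P)-p),1]
    print(n,K[0,2]+K[0,0]*c[0]/-c[2],K[1,2]-K[1,1]*c[1]/-c[2],c[2])
print(o["tool_pos"],ctrl.get_obs()["clock"])
E
```

```text
[[ 0.001  0.963  0.27   0.073]
 [ 1.    -0.001  0.     0.   ]
 [ 0.001  0.27  -0.963 -0.159]
 [ 0.     0.     0.     1.   ]] ['image', 'mtx', 'hand_eye']
red 302.567898971792 195.9475530116024 -0.33387210614878393
black 406.4630447574932 168.86358515205788 -0.31378183106133084
cruc 513.7041862374354 149.7061184543723 -0.34670000174414517
tape 167.7456287961258 174.07708609224292 -0.3626531311543678
[0.43831895 0.17530302 0.22663573] 2.95
```

View pics/w1.png

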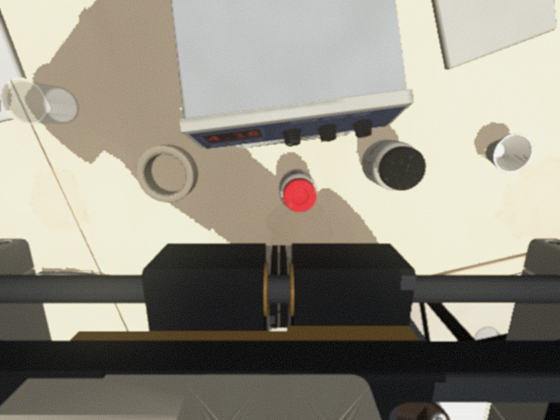

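Call:
jog_arm(commands=[{"x": 0, "y": 1.3, "z": 0, "roll": 0}, {"x": 0, "y": 1.2, "z": 0, "roll": 0}, {"x": 0, "y": 0, "z": 1.5, "roll": 0}, {"x": 0, "y": 0, "z": 2, "roll": 0}, {"x": 0, "y": 0, "z": 2, "roll": 0}, {"x": 0, "y": 0, "z": 2, "roll": 0}, {"x": 0, "y": 0, "z": 2, "roll": 0}, {"x": 0, "y": 0, "z": 2, "roll": 0}, {"x": 0, "y": 0, "z": 1.5, "roll": 0}, {"x": 0, "y": 0, "z": 1, "roll": 0}, {"x": 0, "y": 0, "z": 0.4, "roll": 0}, {"x": 0, "y": 0, "z": 0, "roll": 0}])

```text
clock: 4.15
tool_pos: [0.4384, 0.1496, 0.0824]
orientation: [180.0, 0.0, 0.1]
force: [0.6, -0.8, -0.5]
opening: 0.0005
```

Call:
jog_arm(commands=[{"x": 0, "y": 0, "z": 0, "roll": 0}, {"x": 0, "y": 0, "z": 0, "roll": 0}, {"x": 0, "y": 0, "z": 0, "roll": 0}, {"x": 0, "y": 0, "z": 0, "roll": 0}, {"x": 0, "y": 0, "z": 0, "roll": 0}, {"x": 0, "y": 0, "z": 0, "roll": 0}, {"x": 0, "y": 0, "z": 0, "roll": 0}, {"x": 0, "y": 0, "z": 0, "roll": 0}, {"x": 0, "y": 0, "z": 0, "roll": 0}, {"x": 0, "y": 0, "z": 0, "roll": 0}, {"x": 0, "y": 0, "z": 0, "roll": 0}, {"x": 0, "y": 0, "z": 0, "roll": 0}])

```text
clock: 5.35
tool_pos: [0.4385, 0.1498, 0.0826]
orientation: [180.0, 0.0, 0.1]
force: [0.4, 0.1, 0.2]
opening: 0.0006
```

```bash
python3 - <<'E'
from plant import ctrl
import cv2
for n in("side","wrist"):
    s=ctrl.snapshot(n);cv2.imwrite(f"pics/{n}2.png",s["image"][:,:,::-1])
print(ctrl.get_obs()["clock"],ctrl.get_obs()["tool_pos"])
E
```

```text
5.45 [0.43844983 0.14979441 0.08254972]
```

View pics/side2.png

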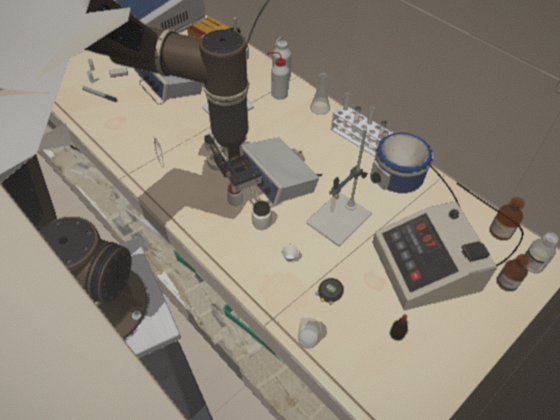

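View pics/wrist2.png

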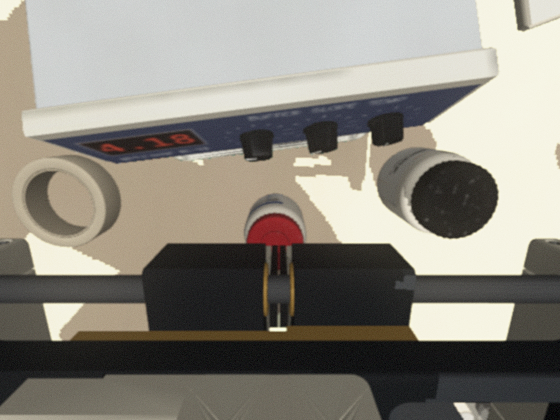

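Call:
jog_arm(commands=[{"x": 0, "y": 0, "z": 0, "roll": 0}, {"x": 0, "y": 0, "z": 0, "roll": 0}, {"x": 0, "y": 0, "z": 0, "roll": 0}, {"x": 0, "y": 0, "z": 0, "roll": 0}, {"x": 0, "y": 0, "z": 0, "roll": 0}, {"x": 0, "y": 0, "z": 0, "roll": 0}, {"x": 0, "y": 0, "z": 0, "roll": 0}, {"x": 0, "y": 0, "z": 0, "roll": 0}, {"x": 0, "y": 0, "z": 0, "roll": 0}, {"x": 0, "y": 0, "z": 0, "roll": 0}])

```text
clock: 6.45
tool_pos: [0.4384, 0.1498, 0.0826]
orientation: [180.0, 0.0, 0.1]
force: [-0.1, -0.7, -0.2]
opening: 0.0003
```

Call:
jog_arm(commands=[{"x": 0, "y": 0, "z": -1, "roll": 0}, {"x": 0, "y": 0, "z": -2, "roll": 0}, {"x": 0, "y": 0, "z": -2, "roll": 0}, {"x": 0, "y": 0, "z": -2, "roll": 0}, {"x": 0, "y": 0, "z": -2, "roll": 0}, {"x": 0, "y": 0, "z": -2, "roll": 0}, {"x": 0, "y": 0, "z": -2, "roll": 0}, {"x": 0, "y": 0, "z": -1, "roll": 0}, {"x": 0, "y": 0, "z": 0, "roll": 0}, {"x": 0, "y": 0, "z": 0, "roll": 0}])

```text
clock: 7.45
tool_pos: [0.4381, 0.1497, 0.2221]
orientation: [-180.0, 0.0, 0.1]
force: [0.3, -0.9, 1.1]
opening: 0.0007
```

Call:
jog_arm(commands=[{"x": 0.3, "y": 1.3, "z": 0, "roll": 0}, {"x": 0.5, "y": 2.5, "z": 0, "roll": 0}, {"x": 0.5, "y": 2.5, "z": 0, "roll": 0}, {"x": 0.5, "y": 2.5, "z": 0, "roll": 0}, {"x": 0.5, "y": 2.5, "z": 0, "roll": 0}, {"x": 0.5, "y": 2.5, "z": 0, "roll": 0}, {"x": 0.5, "y": 2.5, "z": 0, "roll": 0}, {"x": 0.5, "y": 2.5, "z": 0, "roll": 0}, {"x": 0.5, "y": 2.5, "z": 0, "roll": 0}, {"x": 0.5, "y": 2, "z": 0, "roll": 0}, {"x": 0, "y": 1, "z": 0, "roll": 0}, {"x": 0, "y": 0, "z": 0, "roll": 0}])

```text
clock: 8.65
tool_pos: [0.486, -0.0945, 0.2215]
orientation: [180.0, 0.1, -0.1]
force: [-0.3, 0.3, 0.4]
opening: 0.0006
```

```bash
cat > w.py <<'E'
from plant import ctrl
from h import *
import cv2,sys
o=ctrl.get_obs();s=ctrl.snapshot("wrist")
cv2.imwrite(f"pics/{sys.argv[1]}.png",s["image"][:,:,::-1])
H=np.array(s["hand_eye"])
Rt=R.from_euler("xyz",o["orientation"],degrees=True).as_matrix();p=np.array(o["tool_pos"])
K=s["mtx"]
for n,P in [("red",(.4385,.150,.059)),("black",(.470,.043,.071)),("cruc",(.487,-.093,.032)),("watch",(.525,-.23,.018))]:
    c=np.linalg.inv(H)@np.r_[Rt.T@(np.array(P)-p),1]
    print(n,K[0,2]+K[0,0]*c[0]/-c[2],K[1,2]-K[1,1]*c[1]/-c[2],c[2],K[0,0])
print(o["tool_pos"],ctrl.get_obs()["clock"])
E
python3 w.py w3
```

```text
red 60.50386918213462 237.91089349040948 -0.34192037136479336 304.2260738322663
black 148.0346644559154 213.96971502975902 -0.32177232909996345 304.2260738322663
cruc 276.7976388690585 190.75977835346288 -0.3546346445562665 304.2260738322663
watch 393.3367503558527 156.66503967210377 -0.3577307678052402 304.2260738322663
[ 0.4859915  -0.09449759  0.22153855] 8.7
```

View pics/w3.png

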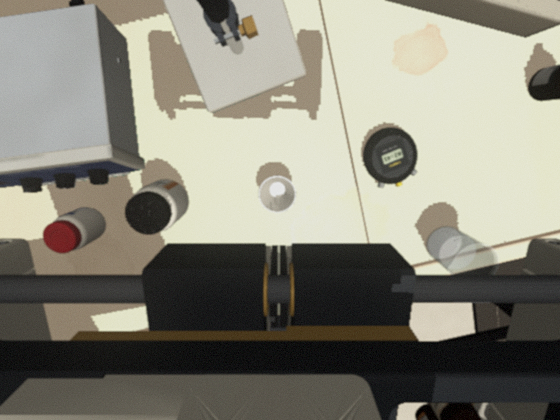

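Call:
jog_arm(commands=[{"x": -0.1, "y": 0, "z": 1.5, "roll": 0}, {"x": 0, "y": 0, "z": 2, "roll": 0}, {"x": 0, "y": 0, "z": 2, "roll": 0}, {"x": 0, "y": 0, "z": 2, "roll": 0}, {"x": 0, "y": 0, "z": 2, "roll": 0}, {"x": 0, "y": 0, "z": 2, "roll": 0}, {"x": 0, "y": 0, "z": 2, "roll": 0}, {"x": 0, "y": 0, "z": 1.5, "roll": 0}, {"x": 0, "y": 0, "z": 1, "roll": 0}, {"x": 0, "y": 0, "z": 0.5, "roll": 0}, {"x": 0, "y": 0, "z": 0, "roll": 0}, {"x": 0, "y": 0, "z": 0, "roll": 0}])

```text
clock: 9.9
tool_pos: [0.4862, -0.0929, 0.0581]
orientation: [-180.0, -0.0, 0.1]
force: [-0.2, -0.6, 0.9]
opening: 0.0006
```

Call:
jog_arm(commands=[{"x": 0, "y": 0, "z": 0, "roll": 0}, {"x": 0, "y": 0, "z": 0, "roll": 0}, {"x": 0, "y": 0, "z": 0, "roll": 0}, {"x": 0, "y": 0, "z": 0, "roll": 0}, {"x": 0, "y": 0, "z": 0, "roll": 0}, {"x": 0, "y": 0, "z": 0, "roll": 0}, {"x": 0, "y": 0, "z": 0, "roll": 0}, {"x": 0, "y": 0, "z": 0, "roll": 0}, {"x": 0, "y": 0, "z": 0, "roll": 0}, {"x": 0, "y": 0, "z": 0, "roll": 0}, {"x": 0, "y": 0, "z": 0, "roll": 0}, {"x": 0, "y": 0, "z": 0, "roll": 0}])

```text
clock: 11.1
tool_pos: [0.4857, -0.0931, 0.0576]
orientation: [-180.0, 0.0, 0.1]
force: [0.9, 0.5, -0.8]
opening: 0.0003
```

```bash
python3 w.py w4
```

```text
red -124.73373172455553 332.2930485545682 -0.183884872727908 304.2260738322663
black 24.728444178978123 297.14376746995106 -0.16382083117499643 304.2260738322663
cruc 277.5717872436211 241.92038193503998 -0.19677431958454786 304.2260738322663
watch 486.14267006862747 180.56049334706154 -0.1999898804178742 304.2260738322663
[ 0.4857399  -0.09313682  0.05755936] 11.15
```

Call:
jog_arm(commands=[{"x": 0, "y": 0, "z": 0, "roll": 0}, {"x": 0, "y": 0, "z": 0, "roll": 0}, {"x": 0, "y": 0, "z": 0, "roll": 0}, {"x": 0, "y": 0, "z": 0, "roll": 0}, {"x": 0, "y": 0, "z": 0, "roll": 0}, {"x": 0, "y": 0, "z": 0, "roll": 0}, {"x": 0, "y": 0, "z": 0, "roll": 0}, {"x": 0, "y": 0, "z": 0, "roll": 0}, {"x": 0, "y": 0, "z": 0, "roll": 0}, {"x": 0, "y": 0, "z": 0, "roll": 0}])

```text
clock: 12.15
tool_pos: [0.4857, -0.0931, 0.0576]
orientation: [180.0, -0.0, 0.1]
force: [-0.3, 0.2, -0.4]
opening: 0.0005
```

View pics/w4.png

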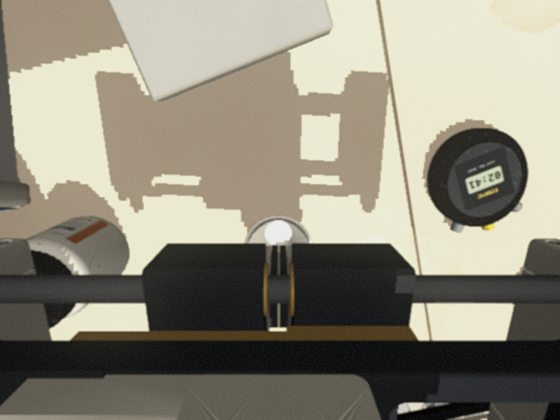

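Call:
jog_arm(commands=[{"x": 0, "y": 0, "z": -1, "roll": 0}, {"x": 0, "y": 0, "z": -2, "roll": 0}, {"x": 0, "y": 0, "z": -2, "roll": 0}, {"x": 0, "y": 0, "z": -2, "roll": 0}, {"x": 0, "y": 0, "z": -2, "roll": 0}, {"x": 0, "y": 0, "z": -2, "roll": 0}, {"x": 0, "y": 0, "z": -2, "roll": 0}, {"x": 0, "y": 0, "z": -1, "roll": 0}, {"x": 0, "y": 0, "z": 0, "roll": 0}, {"x": 0, "y": 0, "z": 0, "roll": 0}])

```text
clock: 13.15
tool_pos: [0.4853, -0.0931, 0.1971]
orientation: [-180.0, 0.0, 0.1]
force: [-0.4, 0.0, -0.9]
opening: 0.0005
```

Call:
jog_arm(commands=[{"x": 0.2, "y": 0.7, "z": 0, "roll": 0}, {"x": 0.6, "y": 2, "z": 0, "roll": 0}, {"x": 0.6, "y": 2, "z": 0, "roll": 0}, {"x": 0.6, "y": 2, "z": 0, "roll": 0}, {"x": 0.6, "y": 2, "z": 0, "roll": 0}, {"x": 0.6, "y": 2, "z": 0, "roll": 0}, {"x": 0.6, "y": 2, "z": 0, "roll": 0}, {"x": 0.2, "y": 0.7, "z": 0, "roll": 0}, {"x": 0, "y": 0, "z": 0, "roll": 0}, {"x": 0, "y": 0, "z": 0, "roll": 0}])

```text
clock: 14.15
tool_pos: [0.5254, -0.2269, 0.1968]
orientation: [-180.0, 0.1, 0.0]
force: [0.1, 0.4, 0.2]
opening: 0.0007
```

```bash
python3 w.py w5
```

```text
red -70.59658147033326 279.6566332013408 -0.32894348223152314 304.2260738322663
black 12.103702334756974 257.5976546398763 -0.30879878894506296 304.2260738322663
cruc 158.87551693551734 229.54036267688306 -0.34165954449969105 304.2260738322663
watch 280.9207667368683 194.02380072872296 -0.3447644188615597 304.2260738322663
[ 0.52540149 -0.22688135  0.1968473 ] 14.2
```

View pics/w5.png

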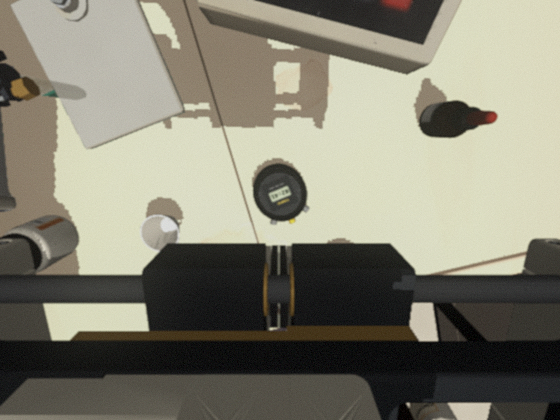

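Call:
jog_arm(commands=[{"x": 0, "y": 0, "z": 1.5, "roll": 0}, {"x": 0, "y": 0, "z": 2, "roll": 0}, {"x": 0, "y": 0, "z": 2, "roll": 0}, {"x": 0, "y": 0, "z": 2, "roll": 0}, {"x": 0, "y": 0, "z": 2, "roll": 0}, {"x": 0, "y": 0, "z": 2, "roll": 0}, {"x": 0, "y": 0, "z": 1.5, "roll": 0}, {"x": 0, "y": 0, "z": 1.3, "roll": 0}, {"x": 0, "y": 0, "z": 0.7, "roll": 0}, {"x": 0, "y": 0, "z": 0.4, "roll": 0}, {"x": 0, "y": 0, "z": 0, "roll": 0}, {"x": 0, "y": 0, "z": 0, "roll": 0}])

```text
clock: 15.4
tool_pos: [0.5264, -0.2271, 0.0441]
orientation: [180.0, -0.1, 0.1]
force: [-0.6, 0.3, -0.3]
opening: 0.0007
```

Call:
jog_arm(commands=[{"x": 0, "y": 0, "z": 0, "roll": 0}, {"x": 0, "y": 0, "z": 0, "roll": 0}, {"x": 0, "y": 0, "z": 0, "roll": 0}, {"x": 0, "y": 0, "z": 0, "roll": 0}, {"x": 0, "y": 0, "z": 0, "roll": 0}, {"x": 0, "y": 0, "z": 0, "roll": 0}, {"x": 0, "y": 0, "z": 0, "roll": 0}, {"x": 0, "y": 0, "z": 0, "roll": 0}, {"x": 0, "y": 0, "z": 0, "roll": 0}, {"x": 0, "y": 0, "z": 0, "roll": 0}, {"x": 0, "y": 0, "z": 0, "roll": 0}, {"x": 0, "y": 0, "z": 0, "roll": 0}])

```text
clock: 16.6
tool_pos: [0.5259, -0.2271, 0.0436]
orientation: [180.0, -0.0, 0.1]
force: [-0.4, -0.3, 0.9]
opening: 0.0003
```

Call:
jog_arm(commands=[{"x": 0, "y": 0, "z": 0, "roll": 0}, {"x": 0, "y": 0, "z": 0, "roll": 0}, {"x": 0, "y": 0, "z": 0, "roll": 0}, {"x": 0, "y": 0, "z": 0, "roll": 0}, {"x": 0, "y": 0, "z": 0, "roll": 0}, {"x": 0, "y": 0, "z": 0, "roll": 0}, {"x": 0, "y": 0, "z": 0, "roll": 0}, {"x": 0, "y": 0, "z": 0, "roll": 0}, {"x": 0, "y": 0, "z": 0, "roll": 0}, {"x": 0, "y": 0, "z": 0, "roll": 0}])

```text
clock: 17.6
tool_pos: [0.5259, -0.2271, 0.0436]
orientation: [180.0, -0.0, 0.1]
force: [-0.1, 0.2, 0.4]
opening: 0.0006
```

```bash
python3 w.py w6; python3 - <<'E'
from plant import ctrl
import cv2
s=ctrl.snapshot("side");cv2.imwrite("pics/side6.png",s["image"][:,:,::-1])
E
```

```text
red -355.604524645554 404.7008545117035 -0.1812530244623149 304.2260738322663
black -232.4170139402833 378.0018354686967 -0.1611942372882159 304.2260738322663
cruc 67.50167354141459 308.3225791815241 -0.19415429214082996 304.2260738322663
watch 282.26862005107733 245.08320339612033 -0.19737666504377896 304.2260738322663
[ 0.5259265  -0.22708528  0.04357251] 17.65
```

View pics/w6.png

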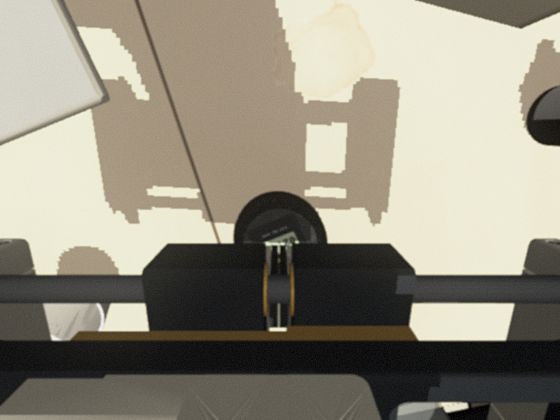

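View pics/side6.png

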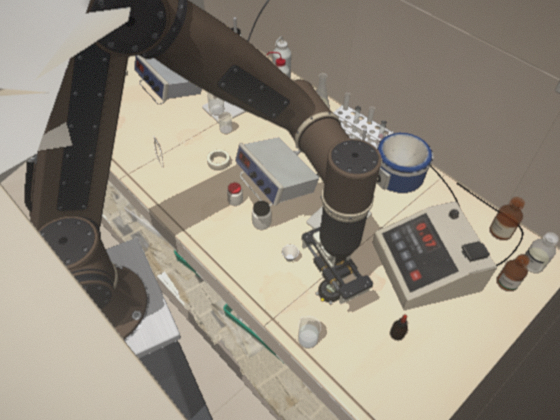

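The fingers are centred over the stopwatch (disc centred near column 281, fingers at 280), and everything else stands where it did.

```bash
python3 - <<'E'
from plant import ctrl
print(ctrl.close_job())
E
```

```text
the job is handed in; nothing more can be done
None
```

I pointed at the red-lidded smaller jar, then the crucible, then the stopwatch, with the gripper closed. I held over 2 s at each, lifted about 14 cm between them, and handed the job in at about 17.7 s, still pointing at the stopwatch. The hand-in reports no verdict.

- **Final position:** the fingertips are at about (0.526, -0.227, 0.044), roughly 2.5 cm above the stopwatch. In the wrist picture they are centred over it to within a few millimetres.
- **Nothing touched:** the force readings showed only noise, about 1 N or less per axis. That is above the 0.5 N contact limit, so they cannot rule out a very light touch. In the last side picture, the jars, crucible, tape, beaker and dropper look unmoved by eye. The stopwatch was mostly hidden by the hand there and sits centred in the wrist picture.
- **Disagreements:** the wrist camera put the targets 2–5 mm from the fixed-camera positions, and I adjusted for that. The search network's side-view hits for the tape and larger jar were off or ambiguous. I therefore read the lid centres off the pictures, and both fixed cameras agreed to within about 5 mm on the jars, crucible and stopwatch.

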